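# Top up the sample-vial feeder

### The arm

A 6-joint arm with a two-finger parallel gripper is mounted at the origin on the work surface. World frame = base frame: x ahead of the robot, y to its left, z up, the work surface at z = 0. Lengths are in m, angles in rad, forces in N, time in s.
With the tool pointing down it reaches from about 0.35 to 0.8 m from the base axis. Payload 7.3 kg.
Tool frame: the origin (TCP) lies where the fingers leave the gripper's body, on its centre line; the fingertips stand 73 mm ahead of it and the grasp point (between the pads) lies 54 mm ahead of it; z points along the fingers, y is the line along which they close (so a half turn about z gives the same grasp; the last joint's range is limited). The gripper opens to 85 mm and grips with 20 to 120 N. Pads are 22 mm wide; open, the fingers measure 114 mm over their backs; the gripper's body (76 mm by 85 mm) begins 54 mm behind the grasp point. The pads swing forward as they close: fully open they stand 13 mm farther back than shut.
Start: joints at [-1.468, 0.342, 1.524, -0, 1.275, -0.146], TCP at [0.129, -0.509, 0.304] pointing down, gripper open.
Joint ranges: [-2.53, 2.53], [-0.77, 2.02], [0.04, 2.7], [-1, 4.14], [0.28, 2.66], [-3.11, 3.11]. Speed limits (rad/s): [2.57, 2.57, 3.14, 3.14, 3.14, 3.14].

### API

Orientations are given as a 3x3 rotation matrix whose columns are the frame's x, y, z axes.
In Python, from plant import read_state, get_image, camera_params, hand_in, cut_out, pinpoint gives the robot as it stands.
- The arm moves only by the tool arm_command, never from a script. Its argument "steps" is one flat list of numbers, 5 for each row, row after row: the finger opening in mm, from 0 to 85.4, then the shift along the tool's x, y, z in mm, then the turn about the tool's z in rad. In form: [jaw, x, y, z, twist, jaw, x, y, z, twist, ...]. A call has exactly 10 rows; each row is the pose to reach, as a shift and turn from the pose commanded when the call began, along the tool's axes at that moment; what a row does not reach only later rows make up. A row lasts 1/12 s, in which the tool goes at most 41.7 mm and 7.16 degrees, less where a joint would pass 70% of its speed; a pose out of reach is approached as far as the arm can. A call with a gripper value outside its range is refused whole. The fingers move at their own pace and stop on an object; "grip_force" is the grip in N (left out, the last holds). Time passes only in rows, so rows that repeat a pose let the fingers close, or fill a call up. It gives the time, the measured TCP pose, the force, the opening and the grip force at its end, in the units of the state.
- read_state(): the state, without advancing time (a new reading comes with each control period).
- get_image(name): name is "scene" or "top" or "wrist"; returns the picture (400x640x3 uint8, red, green, blue); there is no depth.
- camera_params(name): a dict with "camera_matrix" (3x3 intrinsics, pixels), "distortion" ([k1, k2, p1, p2, k3] as OpenCV has them; the pictures are not rectified), "T" (4x4, takes a point from camera to world coordinates). Camera axes: x right, y down, z forward; pixel columns grow to the right and rows downward; lengths in m; the calibration is good to about 2 mm. A picture is of the moment at which its call begins: read the wrist's pose just before it. camera_params takes no time and is no camera call; for the wrist camera it gives the pose at the moment of the call.
- hand_in(): hands the job in; it is judged then, once.
Trained networks look in the newest picture that a camera, given by its name, has taken for a name from the list of things; names that differ only in an ending like _2 or _b are one class to them, and where a whole thing is asked for, a point or a joint stands for the part that bears it (a point fixed in the world has none). Each returns a list of dicts, best first, with "score" (0 to 1); they miss things now and then, are a little off and sometimes report something else, mostly with a low value. They report only what shows in the picture. A call takes as long as a camera call. They do not tell look-alikes from the thing itself.
- cut_out(camera, label): "mask" (400x640 bool, what is visible of it) and "centre" ([column, row] in pixels, amid what is visible of it).
- pinpoint(camera, label): "centre" ([column, row] in pixels: a listed point, or the origin of a listed thing).
The state is a dict: "time_s": time; "joints": joint angles; "joint_velocities": joint speeds; "joint_efforts": joint torques, N m; "ee_pos": TCP position; "orientation": TCP orientation; "contact_force": force on the tool from outside, world axes, zero at the start; "moment": the same for the moment, N m; "opening": finger opening in m; "grip_force": force on a finger pad.
Only numpy, scipy, OpenCV 4.12 (cv2) and the standard library are available. Lean on these libraries where they do the work, as an engineer would, in place of code of your own. Each camera call takes 0.05 s, during which the arm holds its last target. There are 200 camera calls.

### The job

Load the two white-capped amber vials from the orange rack, one after the other, into the white vial feeder behind the grey end block of its track. With each vial held over what is already there, push the tall blue sprung follower back until there is room, lower the vial into the gap and press it gently fully down onto the track floor before letting go, so that the follower closes on an upright row of two. The vials are glass: do not force them, do not let the follower snap shut, and leave everything else where it stands.

Things in the scene. Friction and masses are not known exactly. Their poses are not given: they have to be found in the camera images.
- feeder: White base fixed to the table, 85 x 270 mm, 6 mm thick. Origin on the table; y runs along the track from the white intake head (-y end, 52 mm high) to the tail (+y), x across, z up. On it is clamped a track cartridge parallel to y (walls, end block, follower), up to 8 mm off to either side in x and up to 6 mm either way in y: not measured, find it by eye and feel
- track_floor (a point): Point on the base's centre line, at the height of the track floor (6 mm above the table), y = -46 mm of the feeder, where the first vial's axis comes if the cartridge is centred; the second's is 26 mm further to +y. Axes as the feeder. The track has aluminium walls 4 mm thick, 29 mm apart inside (vials have 1.5 mm play each side), tops 30 mm above the table: a vial lowered off centre lands on a wall
- follower (a joint): Blue sprung follower: push-back to +y, in m. 0 = on the grey end block, whose top is 56 mm above the table, face at y = -59 mm if centred; 0.026 with one vial, 0.052 with two; stop 0.085. Spring 3.6 N at 0, plus 0.06 N per mm. Its tall plate is 22 mm wide, 6 mm thick, flat-faced, top at 81 mm: push it with a vial over the block. Vials rub on it (a few N); one let go too high stays pinched
- vial_a: White-capped amber glass vial to load, standing in a rack well: 26 mm diameter, 50 mm tall straight cylinder with a 1 mm chamfer round its foot, about 40 g; the top 15 mm is the cap. Origin at the centre of its underside, z up along it
- vial_b: The other white-capped amber vial to load, the same
- rack: Orange rack fixed to the table, 205 x 50 x 20 mm, origin at the centre of its underside, x along it; four wells 29 mm wide and 12 mm deep at x = -75, -25, 25 and 75 mm; vials stand 8 mm above the table and stick out 38 mm above the rack
- green_1: Green-capped clear vial in the rack, same size as the others, not to be moved
- green_2: Second green-capped clear vial in the rack, not to be moved
- reagent: Brown reagent bottle, 60 mm diameter, 120 mm tall, origin under its centre; bystander
- dish: Clear culture dish, 90 mm diameter, 16 mm tall, origin under its centre; bystander
- slide_box: Blue slide box, 90 x 170 x 30 mm, origin under its centre; bystander
- counter: Grey tally counter, 70 x 110 x 39 mm, origin under its centre; bystander
Mind the look-alikes: they are no part of the job. What is shaped like the vial_b but pink is not meant. What is shaped like the vial_a but purple is not meant.

How it is judged:
By the outcome, as a careful person would: the job done as asked, in the order asked, and still so for the second after the job is handed in, with the robot touching nothing.
It also fails if it takes over 72 s, if anything falls off the work surface, if the arm or the gripper's body presses on something with over 40 N, if the wrist force passes 120 N, or if a joint passes its speed limit or range.

## Working session

There is one attempt and no reset: what is moved stays moved. The work goes in short steps, Python scripts to look and compute and a tool call to move; the robot and the scene stay as the last step left them, time stands still between calls to the robot, and variables do not carry over. Pictures are saved under pics/ and viewed, at most 10 in all, crops included, and the job is handed in when it is done.

Besides the shell and the picture viewer there is one more tool, called after "Call:" as name(argument=value, ...) on one line, values as JSON. arm_command: Moves the arm, as the interface text tells. Its arguments: {"type":"object","properties":{"steps":{"type":"array"},"grip_force":{"type":"number"}},"required":["steps"]}

```bash
mkdir -p pics; cat > h.py <<'E'
import numpy as np, cv2
from plant import *
def save(cam,name):
    im=get_image(cam); cv2.imwrite(f'pics/{name}.png',im[:,:,::-1]); return im
def ray(cam,px,P=None):
    P=P or camera_params(cam); K=np.array(P['camera_matrix']);d=np.array(P['distortion']);T=np.array(P['T'])
    u=cv2.undistortPoints(np.array([[px]],float),K,d)[0,0]
    v=T[:3,:3]@np.array([u[0],u[1],1]); return T[:3,3],v/np.linalg.norm(v)
def atz(cam,px,z,P=None):
    o,v=ray(cam,px,P); return o+v*(z-o[2])/v[2]
def tri(rs):
    A=sum(np.eye(3)-np.outer(v,v) for o,v in rs); b=sum((np.eye(3)-np.outer(v,v))@o for o,v in rs)
    p=np.linalg.solve(A,b); return p,[np.linalg.norm(np.cross(p-o,v)) for o,v in rs]
def proj(cam,p,P=None):
    P=P or camera_params(cam);T=np.linalg.inv(np.array(P['T']))
    q,_=cv2.projectPoints(np.array([p],float),cv2.Rodrigues(T[:3,:3])[0],T[:3,3],np.array(P['camera_matrix']),np.array(P['distortion'])); return q[0,0]
E
python3 - <<'E'
from h import *
np.set_printoptions(precision=3,suppress=True)
a=save('scene','s0');b=save('top','t0')
cv2.imwrite('pics/st.png',np.vstack([a,b])[:,:,::-1][::1])
for c in('scene','top'):
    print(c,np.array(camera_params(c)['T'])[:3])
    for l in('feeder','track_floor','vial_a','rack','green_1','follower'):
        print(l,[(np.round(r['centre']).tolist(),round(r['score'],2)) for r in pinpoint(c,l)][:6] )
E
```

```text
scene [[-0.008  0.786 -0.618  1.088]
 [ 1.     0.009 -0.    -0.006]
 [ 0.005 -0.618 -0.786  0.65 ]]
feeder [([245.0, 196.0], 0.59)]
track_floor [([226.0, 193.0], 0.92)]
vial_a [([356.0, 199.0], 0.86), ([385.0, 142.0], 0.7), ([397.0, 185.0], 0.56), ([393.0, 166.0], 0.52)]
rack [([397.0, 199.0], 0.59)]
green_1 [([400.0, 223.0], 0.65), ([399.0, 204.0], 0.54)]Traceback (most recent call last):
  File "<stdin>", line 8, in <module>
ValueError: it knows: counter, dish, feeder, green, rack, reagent, slide_box, track_floor, vial
```

View pics/t0.png

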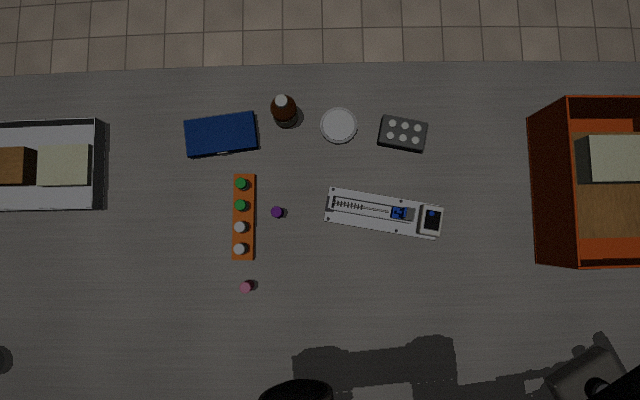

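View pics/s0.png

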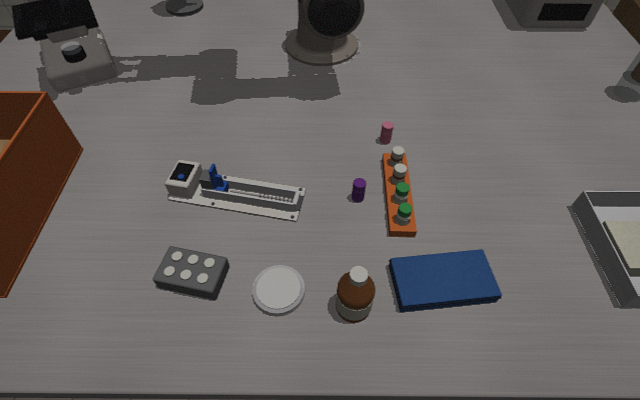

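The scene view shows white caps in the rack at (397,153) and (400,171), and green ones at (402,189) and (405,210). The look-alikes, pink (387,132) and purple (359,190), stand free on the table. The white-capped pair in the rack is the one meant. In the top view the white caps are at (241,227) and (241,249), and the feeder is near (385,212) with its intake head on the right.

```bash
python3 - <<'E'
from h import *
np.set_printoptions(precision=3,suppress=True)
get_image('scene');get_image('top')
out={}
for c in('scene','top'):
    for l in('feeder','track_floor','vial_a','rack'):
        for r in pinpoint(c,l)[:5]:
            z={'track_floor':.006,'vial_a':.008}.get(l,0)
            print(c,l,np.round(r['centre'],1),round(r['score'],2),atz(c,r['centre'],z)); out.setdefault((c,l),r['centre'])
for l in('feeder','track_floor','rack'):
    print(l,'tri',tri([ray(c,out[c,l]) for c in('scene','top')]))
# rack, feeder axes from masks
for l,z in(('rack',.02),('feeder',.006)):
  for c in('scene','top'):
    m=cut_out(c,l)[0]['mask'].astype(np.uint8)
    ct=max(cv2.findContours(m,0,2)[0],key=cv2.contourArea)
    q=np.array([atz(c,p[0],z)[:2] for p in ct],np.float32)
    r=cv2.minAreaRect(q); print(l,c,r)
print(tri([ray('scene',(397,153)),ray('top',(241,249))]),tri([ray('scene',(400,171)),ray('top',(241,227))]))
s=cv2.resize(cv2.imread('pics/t0.png')[160:305,215:460],None,fx=3.2,fy=3.2,interpolation=2)
cv2.imwrite('pics/crop.png',s)
w=get_image('wrist');print(camera_params('wrist')['T']); print(read_state()['orientation'],camera_params('wrist')['camera_matrix'])
E
```

```text
scene feeder [245.8 196.8] 0.96 [ 0.575 -0.155  0.   ]
scene track_floor [226.3 194.9] 0.93 [ 0.575 -0.195  0.006]
scene vial_a [396.8 185.4] 0.73 [0.547 0.159 0.008]
scene vial_a [384.6 143.5] 0.72 [0.422 0.145 0.008]
scene vial_a [356.5 198. ] 0.57 [0.581 0.073 0.008]
scene vial_a [392.7 168.7] 0.5 [0.5   0.155 0.008]
scene rack [397.5 197.8] 0.77 [0.574 0.158 0.   ]
top feeder [374.  210.1] 0.75 [ 0.576 -0.155  0.   ]
top track_floor [392.  216.3] 0.82 [ 0.56  -0.197  0.006]
top vial_a [247.1 279.8] 0.67 [0.416 0.15  0.008]
top vial_a [242.8 251. ] 0.63 [0.484 0.16  0.008]
top vial_a [243.7 225.2] 0.6 [0.546 0.158 0.008]
top vial_a [281.3 212.9] 0.43 [0.573 0.067 0.008]
top rack [242.4 214.1] 0.74 [0.573 0.162 0.   ]
feeder tri (array([ 0.576, -0.155,  0.002]), [np.float64(0.00012324800571525995), np.float64(0.00012324800571529432)])
track_floor tri (array([ 0.561, -0.2  , -0.011]), [np.float64(0.0003424416530646687), np.float64(0.0003424416530647531)])
rack tri (array([ 0.573,  0.161, -0.001]), [np.float64(0.001956961219024545), np.float64(0.001956961219024556)])
rack scene ((0.5
[... 239 characters left out ...]
49737548828, -0.18139143288135529), (0.2986622154712677, 0.11348181217908859), 78.2934341430664)
feeder top ((0.5691560506820679, -0.17711129784584045), (0.28119468688964844, 0.08657220005989075), 79.1082763671875)
(array([0.49 , 0.158, 0.047]), [np.float64(0.0016695227073340326), np.float64(0.0016695227073340029)]) (array([0.541, 0.158, 0.046]), [np.float64(0.0019124660719361721), np.float64(0.0019124660719361938)])
[[ 0.246 -0.921 -0.303  0.208]
 [-0.969 -0.233 -0.077 -0.488]
 [-0.     0.312 -0.95   0.375]
 [ 0.     0.     0.     1.   ]]
[[ 0.969  0.246  0.   ]
 [ 0.246 -0.969 -0.   ]
 [-0.     0.    -1.   ]] [[277.266   0.    320.7  ]
 [  0.    277.266 196.89 ]
 [  0.      0.      1.   ]]
```

View pics/crop.png

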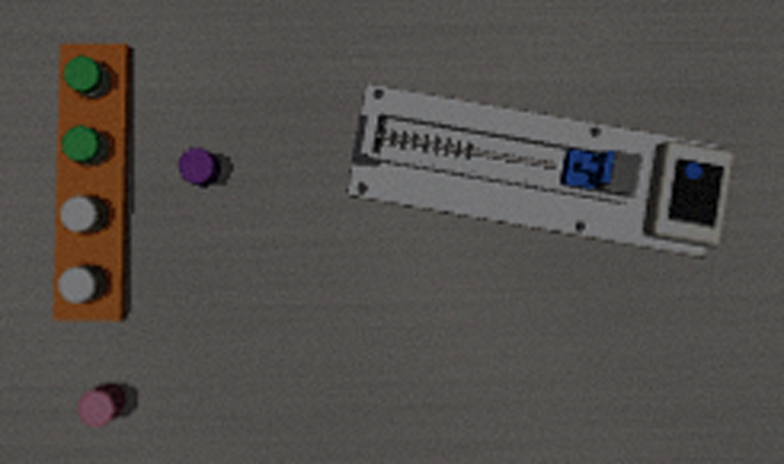

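The enlarged crop confirms that the two white caps in the rack, at crop (80,214) and (78,285), are targets. Pink and purple stand outside the rack. The feeder is yawed about -11°. I'll go above the feeder on the way for one close look.

Call:
arm_command(steps=[85, 25, -11, 2, -0.1, 85, 62, -26, 5, -0.2, 85, 99, -41, 10, -0.3, 85, 136, -56, 14, -0.4, 85, 173, -72, 18, -0.5, 85, 210, -87, 22, -0.6, 85, 247, -102, 26, -0.7, 85, 284, -117, 30, -0.8, 85, 321, -132, 34, -0.9, 85, 358, -148, 38, -1.0])

```text
time_s: 1.93
ee_pos: [0.4413, -0.2759, 0.2659]
orientation: [[0.312, 0.95, 0.0], [0.95, -0.312, -0.001], [-0.0, 0.001, -1.0]]
contact_force: [0.2, -0.6, 0.1]
opening: 0.0848
grip_force: 0.0
```

```bash
cat > to.py <<'E'
# usage: to.py x y z yaw_deg -> remaining shift (mm) in tool axes and twist from measured pose
import sys,numpy as np
from plant import read_state
s=read_state();R=np.array(s['orientation']);g=np.array([float(v) for v in sys.argv[1:4]])
yaw=np.arctan2(R[1,0],R[0,0]);t=-(np.radians(float(sys.argv[4]))-yaw)
t=(t+np.pi)%(2*np.pi)-np.pi
print(s['time_s'],np.round(s['ee_pos'],4),'yaw',round(np.degrees(yaw),2),'shift',np.round(R.T@(g-s['ee_pos'])*1000,1),'twist',round(t,3),'tilt',np.round(R[2],4),'F',np.round(s['contact_force'],2),'q',np.round(s['joints'],2))
E
python3 to.py 0.57 -0.18 0.25 79
```

```text
1.9333 [ 0.4413 -0.2759  0.2659] yaw 71.83 shift [131.2  92.4  15.9] twist -0.125 tilt [-4.e-04  6.e-04 -1.e+00] F [ 0.17 -0.6   0.11] q [-0.71  0.37  1.6  -0.    1.18 -0.39]
```

Call:
arm_command(steps=[50, 25, 18, 3, -0.03, 50, 55, 39, 7, -0.06, 50, 85, 60, 11, -0.09, 50, 115, 81, 14, -0.125, 50, 131, 92, 16, -0.125, 50, 131, 92, 16, -0.125, 50, 131, 92, 16, -0.125, 50, 131, 92, 16, -0.125, 50, 131, 92, 16, -0.125, 50, 131, 92, 16, -0.125])

```text
time_s: 2.77
ee_pos: [0.5678, -0.1831, 0.2502]
orientation: [[0.197, 0.98, 0.0], [0.98, -0.197, -0.0], [-0.0, 0.0, -1.0]]
contact_force: [0.3, -0.4, 0.6]
opening: 0.05
grip_force: 0.0
```

```bash
python3 - <<'E'
from h import *
np.set_printoptions(precision=4,suppress=True)
P=camera_params('wrist');im=save('wrist','w0')
import pickle;pickle.dump(P,open('w0.pkl','wb'))
for l in('feeder','track_floor'):
    for r in pinpoint('wrist',l)[:2]: print(l,np.round(r['centre'],1),round(r['score'],2),atz('wrist',r['centre'],.006 if l!='feeder' else 0,P))
print(read_state()['ee_pos'])
E
```

```text
feeder [319.7 152. ] 0.91 [ 0.5733 -0.1533  0.    ]
track_floor [321.3 190.6] 0.87 [ 0.5662 -0.1978  0.006 ]
[ 0.5681 -0.1828  0.2502]
```

View pics/w0.png

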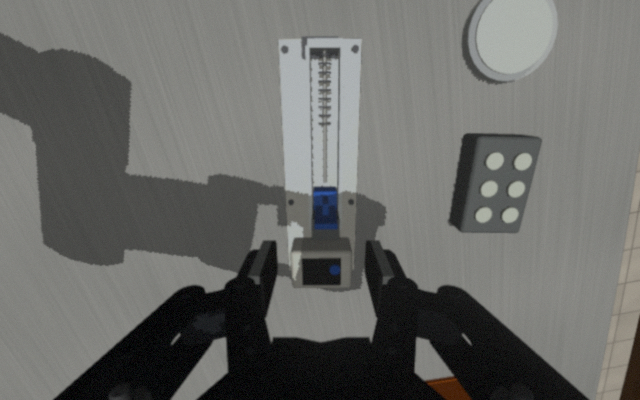

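The wrist view shows the feeder nearly vertical in the image. The tail is at (320,45), the blue follower at (326,205) and the head at (322,262). I'll enlarge the track and take row profiles.

```bash
python3 - <<'E'
from h import *
im=cv2.imread('pics/w0.png')
c=im[30:300,270:375]; c=cv2.convertScaleAbs(c,alpha=1.5)
# two halves side by side, x5
a=cv2.resize(c[140:260],None,fx=5,fy=5,interpolation=2); b=cv2.resize(c[10:130],None,fx=5,fy=5,interpolation=2)
a=a[:,:395+130];b=b[:,:525]
a=cv2.resize(a,(400*525//525,457));b=cv2.resize(b,(400,457))
cv2.imwrite('pics/w0c.png',np.hstack([a,b]))
g=im.astype(int).sum(2)//3
for r in(80,110,140,160,175): print(r,g[r,278:364].tolist())
E
```

```text
80 [130, 128, 151, 171, 177, 176, 175, 178, 174, 178, 175, 175, 174, 176, 176, 179, 175, 175, 176, 176, 176, 178, 175, 175, 175, 176, 176, 174, 174, 176, 172, 148, 113, 120, 153, 172, 179, 174, 176, 169, 148, 129, 123, 121, 112, 100, 105, 102, 97, 104, 113, 123, 139, 165, 177, 176, 176, 175, 175, 162, 124, 118, 160, 175, 176, 176, 177, 176, 175, 175, 177, 173, 176, 173, 179, 177, 174, 177, 176, 174, 176, 164, 140, 134, 136, 136]
110 [135, 135, 138, 151, 165, 174, 176, 175, 177, 174, 175, 177, 175, 176, 178, 177, 175, 176, 175, 180, 179, 178, 175, 176, 174, 177, 176, 177, 178, 176, 175, 165, 135, 113, 132, 160, 175, 177, 177, 177, 174, 170, 159, 154, 130, 124, 138, 133, 116, 129, 139, 148, 162, 173, 175, 176, 175, 175, 175, 163, 122, 128, 160, 176, 178, 176, 176, 177, 177, 179, 174, 177, 177, 176, 176, 175, 175, 176, 173, 176, 165, 138, 131, 135, 133, 134]
140 [133, 133, 132, 129, 131, 156, 172, 177, 175, 176, 176, 177, 177, 177, 176, 179, 176, 177, 177, 176, 178, 177, 176, 175, 175, 174, 176, 175, 175, 176, 176, 175, 163, 133, 140, 164, 175, 175, 174, 179, 175, 175, 178, 173, 158, 13
[... 372 characters left out ...]
 143, 154, 172, 177, 178, 176, 176, 177, 176, 176, 172, 165, 142, 139, 132, 135, 157, 170, 173, 173, 177, 177, 173, 176, 176, 167, 136, 124, 156, 173, 175, 176, 175, 174, 177, 177, 174, 176, 175, 174, 175, 173, 176, 176, 175, 171, 151, 136, 135, 133, 133, 130, 131]
175 [132, 134, 134, 132, 132, 133, 142, 161, 176, 176, 176, 175, 177, 177, 176, 175, 177, 178, 178, 175, 175, 176, 176, 175, 176, 177, 175, 177, 176, 175, 174, 177, 166, 142, 133, 149, 167, 175, 176, 174, 176, 175, 176, 171, 153, 132, 131, 129, 122, 145, 165, 173, 174, 175, 173, 173, 173, 173, 165, 132, 130, 157, 175, 176, 176, 176, 175, 175, 173, 177, 174, 175, 175, 174, 173, 173, 173, 172, 161, 134, 128, 131, 133, 132, 130, 135]
```

View pics/w0c.png

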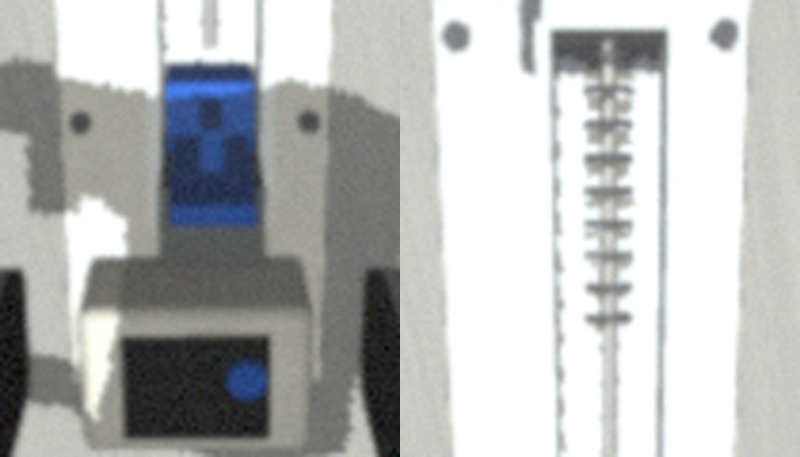

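```bash
python3 - <<'E'
from h import *
import pickle
np.set_printoptions(precision=4,suppress=True)
P=pickle.load(open('w0.pkl','rb'))
im=cv2.imread('pics/w0.png'); g=cv2.GaussianBlur(im,(1,5),0).astype(float).sum(2)/3
# base edges & dark lines per row
L=[];Rr=[];dl=[];dr=[]
for r in range(75,180,5):
    row=g[r]
    def cross(a,b,s): # max gradient subpixel
        d=s*np.diff(row[a:b]); i=np.clip(np.argmax(d),1,len(d)-2); w=np.clip(d[i-1:i+2],0,None); return a+i+.5+(w@[-1,0,1])/w.sum()
    def dark(a,b):
        w=np.clip(172-row[a:b],0,None); i=np.argmax(w); i=np.clip(i,2,len(w)-3);ww=w[i-2:i+3]; return a+i+(ww@[-2,-1,0,1,2])/ww.sum()
    L.append(atz('wrist',(cross(276,292,1),r),.006,P)); Rr.append(atz('wrist',(cross(352,364,-1),r),.006,P))
    dl.append([dark(308,316),r]);dr.append([dark(334,342),r])
L=np.array(L);Rr=np.array(Rr)
def fit(A): 
    l=cv2.fitLine(A[:,:2].astype(np.float32),cv2.DIST_HUBER,0,1e-5,1e-5).ravel(); d=l[:2]*np.sign(l[1]); return d,l[2:]
for A in(L,Rr): d,c=fit(A);print('edge yaw',np.degrees(np.arctan2(d[1],d[0])),c)
dL,cL=fit(L);dR,cR=fit(Rr);d=(dL+dR)/2;d/=np.linalg.norm(d);n=np.array([d[1],-d[0]])
mid=(n@cL+n@cR)/2;print('base width',n@(cR-cL),'yaw',np.degrees(np.arctan2(d[1],d[0])))
for z in(.006,.03):
    a=np.array([n@atz('wrist',p,z,P)[:2] for p in dl]);b=np.array([n@atz('wrist',p,z,P)[:2] for p in dr])
    print(z,'left',a[::4]-mid,'right',b[::4]-mid,'med w',np.median(b-a),'c',np.median(a+b)/2-mid)
# block/follower along y in crop: rows
for nm,px,z in(('follower front top edge (row~199?)',(326,208),.081),):
    pass
s=[]
def row(y): return 170+y/3.81   # crop a scale 457/120
def col(x): return 270+x*105/400
for nm,x,y,z in(('blk/fol bottom of blue',212,226,.056),('plate front top?',212,206,.081),('plate back top',212,188,.081),('block front bottom edge/head',212,257,.056),('wall L',163,100,.03),('wall R',260,100,.03),('fol top L',167,80,.0),('blk L',162,240,.056),('blk R',263,240,.056),('blue L',170,215,.081),('blue R',256,215,.081)):
    q=atz('wrist',(col(x),row(y)),z,P)[:2]; print(nm,(round(col(x),1),round(row(y),1)),'across',n@q-mid,'along',d@q-d@np.array([.5735,-.1545]))
print('origin guess across',n@np.array([.5735,-.1545])-mid, 'n',n,'d',d,'mid',mid)
E
```

```text
edge yaw 78.983055 [ 0.5385 -0.1154]
edge yaw 78.96813 [ 0.6208 -0.1323]
base width 0.08405478 yaw 78.97559
0.006 left [-0.0101 -0.0101 -0.0101 -0.0101 -0.0098 -0.01  ] right [0.02   0.0201 0.0201 0.0199 0.02   0.0201] med w 0.03003528972924341 c 0.00502368883311366
0.03 left [-0.0093 -0.0093 -0.0093 -0.0093 -0.009  -0.0091] right [0.0186 0.0186 0.0187 0.0185 0.0185 0.0186] med w 0.027751424097493094 c 0.004695687991911557
blk/fol bottom of blue (325.6, 229.3) across 0.005196200290560116 along -0.0711245949494672
plate front top? (325.6, 224.1) across 0.004781075794391576 along -0.05408715105907412
plate back top (325.6, 219.3) across 0.004787454294549409 along -0.04925926627708656
block front bottom edge/head (325.6, 237.5) across 0.005184049309056027 along -0.08057854535497405
wall L (312.8, 196.2) across -0.008542461807097501 along -0.043009558697662445
wall R (338.2, 196.2) across 0.019633245813644673 along -0.04321149119800685
fol top L (313.8, 191.0) across -0.008114484623655716 along -0.0461147970874671
blk L (312.5, 233.0) across -0.008646147851881225 along -0.0752699341578468
blk R (339.0, 233.0) across 0.019307135394852293 along -0.07547662069016894
blue L (314.6, 226.4) across -0.005664501987270643 along -0.05644713731848
blue R (337.2, 226.4) across 0.01571940001393579 along -0.056604409018407104
origin guess across -0.0001980720758438803 n [ 0.9815 -0.1912] d [0.1912 0.9815] mid 0.5926592
```

Cartridge is offset about +5 mm across (both wall lines, plate and block agree), with the follower face near feeder y -59 mm. Next is the rack.

Call:
arm_command(steps=[60, 25, -7, 0, 0.12, 60, 65, -18, 0, 0.24, 60, 105, -29, 0, 0.36, 60, 145, -40, 0, 0.48, 60, 185, -51, 0, 0.6, 60, 225, -62, 0, 0.72, 60, 265, -73, 0, 0.84, 60, 300, -82, 0, 0.96, 60, 325, -89, 0, 1.08, 60, 330, -90, 0, 1.2])

```text
time_s: 3.75
ee_pos: [0.5439, 0.1638, 0.2502]
orientation: [[0.981, 0.195, 0.0], [0.195, -0.981, 0.002], [0.001, -0.002, -1.0]]
contact_force: [0.4, -0.1, 0.1]
opening: 0.0599
grip_force: 0.0
```

```bash
python3 - <<'E'
from h import *
import pickle
np.set_printoptions(precision=4,suppress=True)
P=camera_params('wrist');im=save('wrist','w1');pickle.dump(P,open('w1.pkl','wb'))
for l in('vial_a','green_1','rack'):
    for r in pinpoint('wrist',l)[:4]: print(l,np.round(r['centre'],1),round(r['score'],2),atz('wrist',r['centre'],.008 if l!='rack' else 0,P))
for r in cut_out('wrist','vial_a')[:4]: print('mask',np.round(r['centre'],1),r['score'],r['mask'].sum())
print(read_state()['ee_pos'],read_state()['joint_velocities'])
E
```

```text
vial_a [325.2 182.9] 0.83 [0.5402 0.1589 0.008 ]
vial_a [398.7 165.9] 0.83 [0.5766 0.0801 0.008 ]
vial_a [316.5 222.1] 0.61 [0.4893 0.1595 0.008 ]
vial_a [309.7 280.2] 0.61 [0.4056 0.1524 0.008 ]
green_1 [335.2 140.6] 0.89 [0.5904 0.1578 0.008 ]
green_1 [345.9  92.7] 0.72 [0.6419 0.1572 0.008 ]
rack [329.3 158.8] 0.82 [0.5676 0.1595 0.    ]
mask [310.  291.9] 0.83 775
mask [327.1 186.8] 0.78 738
mask [316.8 232.4] 0.72 757
mask [406.1 171.3] 0.61 848
[0.545  0.158  0.2499] [-0.0143 -0.002   0.0001  0.001   0.0003  0.016 ]
```

View pics/w1.png

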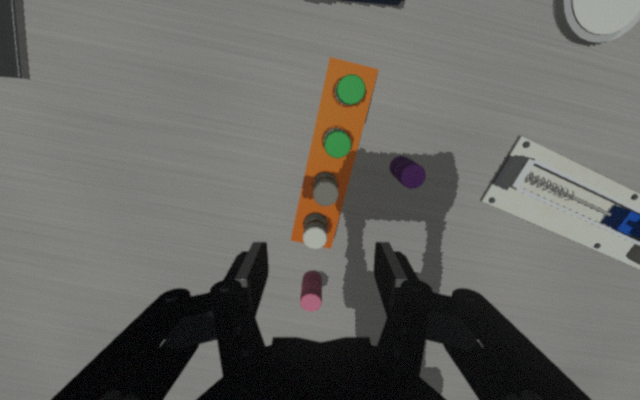

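White caps are at (326,188) and (315,238), between the green ones and the pink. Bases measure (0.540,0.159) and (0.489,0.1595), 51 mm apart, which fits the wells. The cap-top centres give a check.

```bash
python3 - <<'E'
from h import *
import pickle
np.set_printoptions(precision=4,suppress=True)
P=pickle.load(open('w1.pkl','rb'))
for px in((326,189.5),(315,238)): print(atz('wrist',px,.058,P))
# two-view heights: same caps from scene camera
for w,s in(((326,189.5),(399.8,169)),((315,238),(397.5,151))): print(tri([ray('wrist',w,P),ray('scene',s)]))
E
python3 to.py 0.540 0.159 0.107 10.5
```

```text
[0.547  0.1602 0.058 ]
[0.4926 0.1609 0.058 ]
(array([0.5456, 0.1586, 0.0563]), [np.float64(0.0016551241737230932), np.float64(0.0016551241737231487)])
(array([0.4889, 0.1601, 0.0511]), [np.float64(0.00027802930172575024), np.float64(0.0002780293017256843)])
4.0 [0.545  0.158  0.2499] yaw 11.55 shift [ -4.7  -2.1 142.9] twist 0.018 tilt [-1.e-04  5.e-04 -1.e+00] F [-0.57  0.47  0.31] q [ 0.15  0.47  1.49 -0.    1.19  1.52]
```

Call:
arm_command(steps=[60, -1, -1, 20, 0, 60, -2, -1, 50, 0, 60, -2, -1, 80, 0, 60, -2, -1, 108, 0, 60, -2, -1, 128, 0, 60, -2, -1, 139, 0, 60, -2, -1, 143, 0, 40, -2, -1, 143, 0, 24, -2, -1, 143, 0, 20, -2, -1, 143, 0], grip_force=45)

```text
time_s: 4.83
ee_pos: [0.5436, 0.1596, 0.1084]
orientation: [[0.98, 0.198, 0.003], [0.198, -0.98, 0.0], [0.003, 0.0, -1.0]]
contact_force: [-0.9, -1.8, 11.2]
opening: 0.0248
grip_force: 24.1
```

Call:
arm_command(steps=[20, 0, 0, 0, 0, 20, 0, 0, 0, 0, 20, 0, 0, 0, 0, 20, 0, 0, -8, 0, 20, 0, 0, -20, 0, 20, 0, 0, -40, 0, 20, 0, 0, -65, 0, 20, 0, 0, -80, 0, 20, 0, 0, -85, 0, 20, 0, 0, -85, 0])

```text
time_s: 5.67
ee_pos: [0.5432, 0.1599, 0.1936]
orientation: [[0.98, 0.198, 0.003], [0.198, -0.98, 0.001], [0.003, 0.0, -1.0]]
contact_force: [0.6, -0.2, -1.2]
opening: 0.0237
grip_force: 44.1
```

```bash
python3 to.py 0.5625 -0.1835 0.26 79
```

```text
5.6667 [0.5432 0.1599 0.1936] yaw 11.41 shift [-48.8 340.5 -66.6] twist -1.18 tilt [ 3.1e-03  1.0e-04 -1.0e+00] F [ 0.6  -0.24 -1.18] q [0.15 0.52 1.56 0.   1.05 1.52]
```

Gripped and lifted. Carrying it high over to just in front of the follower.

```bash
python3 to.py 0.5641 -0.2301 0.21 79
```

```text
5.6667 [0.5432 0.1599 0.1936] yaw 11.41 shift [-56.6 386.5 -16.6] twist -1.18 tilt [ 3.1e-03  1.0e-04 -1.0e+00] F [ 0.6  -0.24 -1.18] q [0.15 0.52 1.56 0.   1.05 1.52]
```

Call:
arm_command(steps=[20, -3, 20, -6, -0.11, 20, -9, 60, -12, -0.22, 20, -15, 100, -17, -0.34, 20, -21, 140, -17, -0.46, 20, -27, 180, -17, -0.58, 20, -33, 220, -17, -0.7, 20, -39, 260, -17, -0.82, 20, -45, 300, -17, -0.94, 20, -50, 340, -17, -1.06, 20, -54, 368, -17, -1.18])

```text
time_s: 6.5
ee_pos: [0.5618, -0.2132, 0.2074]
orientation: [[0.207, 0.978, -0.002], [0.978, -0.207, 0.001], [0.001, -0.002, -1.0]]
contact_force: [1.6, 0.2, -0.2]
opening: 0.0239
grip_force: 44.1
```

Call:
arm_command(steps=[20, 10, 2, 0, 0, 20, -15, 2, 0, 0, 20, -19, 2, 0, 0, 20, -19, 2, 0, 0, 20, -19, 2, 0, 0, 20, -19, 2, 0, 0, 20, -19, 2, 0, 0, 20, -19, 2, 0, 0, 20, -19, 2, 0, 0, 20, -19, 2, 0, 0])

```text
time_s: 7.33
ee_pos: [0.5606, -0.2301, 0.209]
orientation: [[0.212, 0.977, 0.0], [0.977, -0.212, -0.0], [-0.0, 0.0, -1.0]]
contact_force: [-0.2, -0.4, 0.2]
opening: 0.0235
grip_force: 44.1
```

```bash
python3 to.py 0.5641 -0.2301 0.21 79; python3 - <<'E'
from h import *
import pickle
P=camera_params('wrist');im=save('wrist','w2');pickle.dump(P,open('w2.pkl','wb'))
cv2.imwrite('pics/w2c.png',cv2.resize(cv2.convertScaleAbs(im[90:320,220:420,::-1],alpha=1.4),None,fx=2.6,fy=2.6,interpolation=2))
E
```

```text
7.3333 [ 0.5606 -0.2301  0.209 ] yaw 77.75 shift [ 0.7  3.4 -1. ] twist -0.022 tilt [-1.e-04  2.e-04 -1.e+00] F [-0.17 -0.41  0.21] q [-0.52  0.57  1.42 -0.    1.15 -0.3 ]
```

View pics/w2c.png

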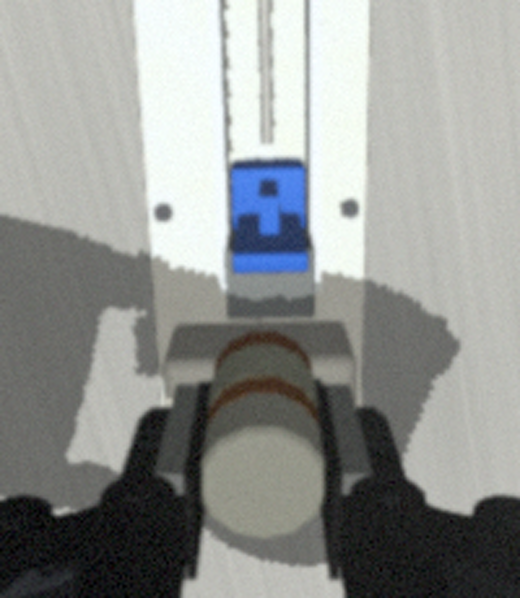

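The vial's foot edge is at crop (263,335), hanging above the head. The block top is at (270,290), and the follower plate's front edge is at (269,272). Next I'll compare the vial's lateral position with the track in this same picture.

```bash
python3 - <<'E'
from h import *
import pickle
np.set_printoptions(precision=4,suppress=True)
P=pickle.load(open('w2.pkl','rb')); n=np.array([.9815,-.1912]);d=np.array([.1912,.9815])
f=lambda x,y,z:atz('wrist',(220+x/2.6-.3,90+y/2.6-.3),z,P)[:2]
def sh(nm,q): print(nm,'n',n@q-.5977,'s',d@q)
t=np.array([0.5606,-0.2301]); sh('tcp',t)
sh('foot front',f(263.5,333,.109)); sh('footL',f(217,352,.109)); sh('footR',f(310,352,.109))
sh('capL',f(202,482,.159));sh('capR',f(325,482,.159));sh('capfront',f(264,425,.159));sh('capback',f(264,539,.159))
sh('platefront L',f(231,272,.081));sh('platefront R',f(309,272,.081))
sh('wallL',f(225,110,.03));sh('wallR',f(308,110,.03));sh('wallL0',f(225,110,.006));sh('wallR0',f(308,110,.006))
sh('blkL',f(228,292,.056));sh('blkR',f(314,292,.056));sh('head edge',f(260,322,.052))
sh('track_floor',np.array(atz('wrist',pinpoint('wrist','track_floor')[0]['centre'],.006,P)[:2]))
E
```

```text
tcp n -0.003475980000000045 s -0.11865643000000002
foot front n -0.0025460446355430877 s -0.10840170507025028
footL n -0.01470359118801945 s -0.1134471818248945
footR n 0.009381055109411784 s -0.1139865796442031
capL n -0.014907935745724687 s -0.11892746453034259
capR n 0.009179455167198869 s -0.11947000514433061
capfront n -0.0024949860143110847 s -0.1065693620816293
capback n -0.003055807380670128 s -0.13261247266513965
platefront L n -0.011767404216161403 s -0.10068543995415195
platefront R n 0.010870649959179524 s -0.10119073193603549
wallL n -0.014429996821388347 s -0.059065135099080374
wallR n 0.013781309548064224 s -0.05968990684476025
wallL0 n -0.015689722120304506 s -0.06114600572630689
wallR0 n 0.015225605243144757 s -0.061830661119154695
blkL n -0.014318511884903073 s -0.11552003385840841
blkR n 0.014029571463465507 s -0.11615369419884436
head edge n -0.004067362359689963 s -0.12796223549944508
track_floor n -0.006605971198939353 s -0.08582363986400167
```

Call:
arm_command(steps=[20, 0, 1, 5, -0.022, 20, 0, 2, 15, -0.022, 20, 0, 2.5, 28, -0.022, 20, 0, 2.5, 38, -0.022, 20, 0, 2.5, 44, -0.022, 20, 0, 2.5, 47, -0.022, 20, 0, 2.5, 47, -0.022, 20, 2, 2.5, 47, -0.022, 20, 4, 2.5, 47, -0.022, 20, 7, 2.5, 47, -0.022])

```text
time_s: 8.27
ee_pos: [0.5647, -0.2243, 0.1626]
orientation: [[0.191, 0.982, 0.001], [0.982, -0.191, -0.001], [-0.001, 0.001, -1.0]]
contact_force: [0.2, -2.0, 0.7]
opening: 0.024
grip_force: 44.2
```

Call:
arm_command(steps=[20, 2, 0, 0, 0, 20, 5, 0, 0, 0, 20, 9, 0, 0, 0, 20, 13, 0, 0, 0, 20, 17, 0, 0, 0, 20, 21, 0, 0, 0, 20, 24, 0, 0, 0, 20, 27, 0, 0, 0, 20, 29, 0, 0, 0, 20, 29, 0, 0, 0])

```text
time_s: 9.1
ee_pos: [0.5702, -0.1957, 0.1625]
orientation: [[0.191, 0.982, 0.001], [0.982, -0.191, -0.001], [-0.001, 0.001, -1.0]]
contact_force: [-1.6, -4.9, 3.9]
opening: 0.0237
grip_force: 44.3
```

```bash
python3 to.py 0.5641 -0.2301 0.162 79; python3 - <<'E'
from h import *
import pickle
P=camera_params('wrist');im=save('wrist','w3');pickle.dump(P,open('w3.pkl','wb'))
cv2.imwrite('pics/w3c.png',cv2.resize(cv2.convertScaleAbs(im[90:320,220:420,::-1],alpha=1.4),None,fx=2.6,fy=2.6,interpolation=2))
E
```

```text
9.1 [ 0.5702 -0.1957  0.1625] yaw 79.0 shift [-34.9   0.5   0.6] twist -0.0 tilt [-0.0011  0.0013 -1.    ] F [-1.62 -4.9   3.9 ] q [-0.46  0.62  1.48 -0.    1.04 -0.26]
```

View pics/w3c.png

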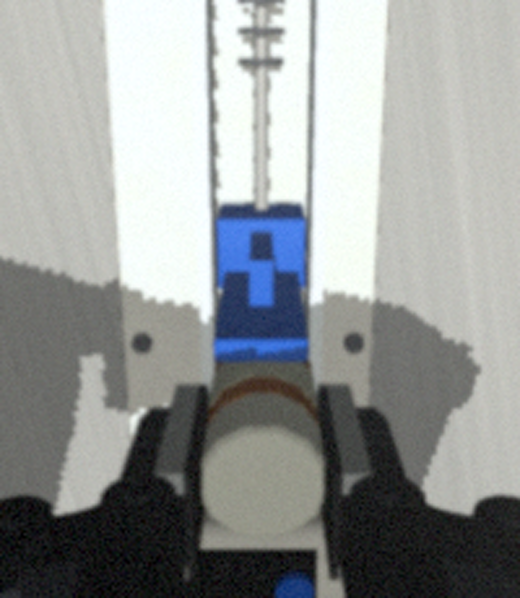

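The vial is upright against the follower plate (crop (262,350)), the block is behind it, and it is laterally centred between the walls. Lowering with force checks.

Call:
arm_command(steps=[20, 0, 0, 3, 0, 20, 0, 0, 7, 0, 20, 0, 0, 11, 0, 20, 0, 0, 15, 0, 20, 0, 0, 19, 0, 20, 0, 0, 22, 0, 20, 0, 0, 25, 0, 20, 0, 0, 28, 0, 20, 0, 0, 30, 0, 20, 0, 0, 32, 0])

```text
time_s: 9.98
ee_pos: [0.5704, -0.1962, 0.1305]
orientation: [[0.191, 0.982, 0.001], [0.982, -0.191, -0.001], [-0.001, 0.002, -1.0]]
contact_force: [-1.8, -5.3, 4.2]
opening: 0.0241
grip_force: 44.4
```

```bash
python3 to.py 0.5702 -0.1957 0.130 79; python3 - <<'E'
from h import *
im=save('wrist','w4')
E
```

```text
9.9833 [ 0.5704 -0.1962  0.1305] yaw 78.98 shift [ 0.4 -0.2  0.5] twist -0.0 tilt [-0.0011  0.0017 -1.    ] F [-1.75 -5.34  4.19] q [-0.46  0.66  1.51 -0.    0.97 -0.27]
```

Call:
arm_command(steps=[20, 0, 0, 1, 0, 20, 0, 0, 2, 0, 20, 0, 0, 3, 0, 20, 0, 0, 4, 0, 20, 0, 0, 5, 0, 20, 0, 0, 6, 0, 20, 0, 0, 7, 0, 20, 0, 0, 8, 0, 20, 0, 0, 9, 0, 20, 0, 0, 10, 0])

```text
time_s: 10.87
ee_pos: [0.5704, -0.1962, 0.1206]
orientation: [[0.191, 0.982, 0.002], [0.982, -0.191, -0.001], [-0.001, 0.002, -1.0]]
contact_force: [-1.5, -5.9, 3.5]
opening: 0.0237
grip_force: 44.4
```

Call:
arm_command(steps=[20, 0, 0, 2, 0, 20, 0, 0, 4, 0, 20, 0, 0, 6, 0, 20, 0, 0, 8, 0, 20, 0, 0, 9, 0, 20, 0, 0, 10, 0, 20, 0, 0, 11, 0, 20, 0, 0, 12, 0, 20, 0, 0, 12.5, 0, 20, 0, 0, 13, 0])

```text
time_s: 11.7
ee_pos: [0.5704, -0.1962, 0.1076]
orientation: [[0.191, 0.982, 0.002], [0.982, -0.191, -0.001], [-0.001, 0.002, -1.0]]
contact_force: [-0.9, -4.8, 3.9]
opening: 0.0239
grip_force: 44.4
```

Call:
arm_command(steps=[20, -0.5, 0, 0, 0, 20, -1, 0, 0, 0, 20, -1.5, 0, 0, 0, 20, -2, 0, 0, 0, 20, -2.5, 0, 0, 0, 20, -2.5, 0, 0.5, 0, 20, -2.5, 0, 1, 0, 20, -2.5, 0, 1.5, 0, 20, -2.5, 0, 2, 0, 20, -2.5, 0, 2, 0])

```text
time_s: 12.53
ee_pos: [0.5697, -0.1985, 0.1064]
orientation: [[0.191, 0.982, 0.001], [0.982, -0.191, -0.001], [-0.001, 0.001, -1.0]]
contact_force: [-4.1, -4.6, 12.2]
opening: 0.024
grip_force: 45.5
```

Call:
arm_command(steps=[20, -0.3, 0, -0.5, 0, 20, -0.5, 0, -0.5, 0, 20, -0.8, 0, -0.5, 0, 20, -1, 0, -0.5, 0, 20, -1.2, 0, -0.5, 0, 20, -1.4, 0, -0.5, 0, 20, -1.6, 0, -0.5, 0, 20, -1.8, 0, -0.5, 0, 20, -2, 0, -0.5, 0, 20, -2, 0, -0.5, 0])

```text
time_s: 13.37
ee_pos: [0.5696, -0.1989, 0.1065]
orientation: [[0.191, 0.982, 0.001], [0.982, -0.191, 0.001], [0.002, 0.001, -1.0]]
contact_force: [0.1, 1.7, 9.8]
opening: 0.0239
grip_force: 45.0
```

Seated on the floor and against the block (the y force reversed). Pressing lightly, then releasing.

Call:
arm_command(steps=[20, 0.3, 0, 0.5, 0, 20, 0.3, 0, 1, 0, 20, 0.3, 0, 1, 0, 30, 0.3, 0, 1, 0, 40, 0.3, 0, 1, 0, 40, 0.3, 0, 0, 0, 40, 0.3, 0, 0, 0, 40, 0.3, 0, -5, 0, 40, 0.3, 0, -20, 0, 40, 0.3, 0, -45, 0])

```text
time_s: 14.2
ee_pos: [0.5678, -0.1992, 0.1484]
orientation: [[0.191, 0.982, -0.005], [0.982, -0.191, 0.003], [0.002, -0.006, -1.0]]
contact_force: [-0.4, 0.8, 0.5]
opening: 0.0402
grip_force: 0.0
```

Call:
arm_command(steps=[50, 0, 0, -35, 0, 60, 0, 0, -75, 0, 60, 0, 0, -100, 0, 60, 0, 0, -100, 0, 60, 0, 0, -100, 0, 60, 0, 0, -100, 0, 60, 0, 0, -100, 0, 60, 0, 0, -100, 0, 60, 0, 0, -100, 0, 60, 0, 0, -100, 0])

```text
time_s: 15.03
ee_pos: [0.5689, -0.1998, 0.2495]
orientation: [[0.191, 0.982, -0.001], [0.982, -0.191, 0.001], [0.0, -0.002, -1.0]]
contact_force: [-0.5, -0.1, 0.0]
opening: 0.0598
grip_force: 0.0
```

```bash
python3 - <<'E'
from h import *
import pickle
P=camera_params('wrist');im=save('wrist','w5');pickle.dump(P,open('w5.pkl','wb'))
cv2.imwrite('pics/w5c.png',cv2.resize(cv2.convertScaleAbs(im[90:320,220:420,::-1],alpha=1.4),None,fx=2.6,fy=2.6,interpolation=2))
E
python3 to.py 0.491 0.160 0.107 11
```

```text
15.0833 [ 0.569  -0.1998  0.2497] yaw 78.97 shift [ 338.2 -145.3  143. ] twist 1.186 tilt [ 2.0e-04 -1.1e-03 -1.0e+00] F [0.11 0.6  0.  ] q [-0.46  0.53  1.38 -0.    1.24 -0.27]
```

View pics/w5c.png

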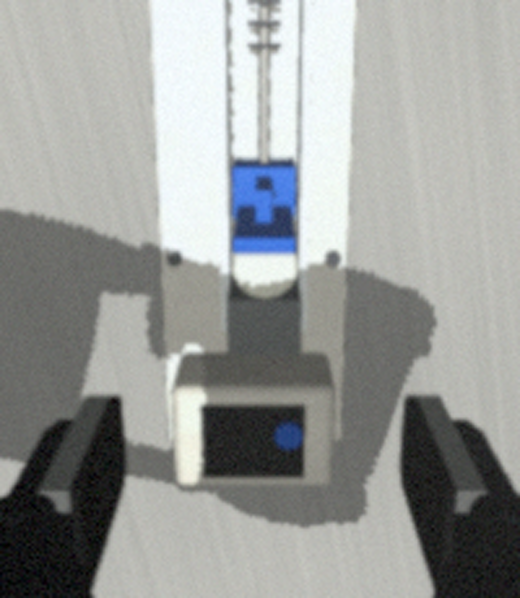

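The first vial stands in line with its cap at crop (265,275) and the follower closed on it. On to the second vial.

Call:
arm_command(steps=[60, 25, -11, 0, 0.12, 60, 62, -27, 0, 0.24, 60, 100, -43, 0, 0.36, 60, 138, -59, 0, 0.48, 60, 176, -75, 0, 0.6, 60, 214, -92, 0, 0.72, 60, 252, -108, 0, 0.84, 60, 290, -124, 0, 0.96, 60, 322, -138, 0, 1.08, 60, 338, -144, 0, 1.186])

```text
time_s: 15.92
ee_pos: [0.4914, 0.1619, 0.2504]
orientation: [[0.979, 0.204, -0.0], [0.204, -0.979, 0.0], [-0.0, -0.0, -1.0]]
contact_force: [0.5, 0.0, -0.4]
opening: 0.0601
grip_force: 0.0
```

```bash
python3 - <<'E'
from h import *
np.set_printoptions(precision=4,suppress=True)
P=camera_params('wrist');im=save('wrist','w6')
for r in pinpoint('wrist','vial_a')[:4]: print(np.round(r['centre'],1),round(r['score'],2),atz('wrist',r['centre'],.008,P))
for r in cut_out('wrist','vial_a')[:4]:
    m=r['mask']; c=np.array(r['centre']); v=cv2.mean(im,m.astype(np.uint8)); print(np.round(c),r['score'],np.round(v[:3]),atz('wrist',c,.035,P))
E
python3 to.py 0.492 0.160 0.107 11
```

```text
[321.  176.8] 0.96 [0.4938 0.163  0.008 ]
[319.4 242.9] 0.72 [0.4095 0.1475 0.008 ]
[408.9 118.8] 0.61 [0.5774 0.0821 0.008 ]
[628. 175.] 0.58 [ 0.5719 -0.1973  0.008 ]
[419. 123.] 0.98 [77. 48. 93.] [0.5747 0.0789 0.035 ]
[323. 185.] 0.64 [96. 92. 83.] [0.4916 0.1607 0.035 ]
16.0667 [0.4918 0.1612 0.2503] yaw 12.3 shift [-1.000e-01  1.200e+00  1.433e+02] twist 0.023 tilt [-0.e+00  1.e-04 -1.e+00] F [ 1.18 -0.8  -0.45] q [ 0.17  0.38  1.63 -0.    1.14  1.52]
```

Call:
arm_command(steps=[60, 0, 0.5, 20, 0, 60, 0, 0.5, 50, 0, 60, 0, 0.5, 80, 0, 60, 0, 0.5, 108, 0, 60, 0, 0.5, 128, 0, 60, 0, 0.5, 139, 0, 60, 0, 0.5, 143, 0, 40, 0, 0.5, 143, 0, 24, 0, 0.5, 143, 0, 20, 0, 0.5, 143, 0], grip_force=45)

```text
time_s: 16.9
ee_pos: [0.4933, 0.1586, 0.1084]
orientation: [[0.978, 0.209, 0.002], [0.209, -0.978, 0.0], [0.002, 0.0, -1.0]]
contact_force: [0.6, -0.1, -0.2]
opening: 0.0243
grip_force: 26.3
```

Call:
arm_command(steps=[20, 0, 0, 0, 0, 20, 0, 0, 0, 0, 20, 0, 0, 0, 0, 20, 0, 0, -8, 0, 20, 0, 0, -20, 0, 20, 0, 0, -40, 0, 20, 0, 0, -65, 0, 20, 0, 0, -90, 0, 20, 0, 0, -103, 0, 20, 0, 0, -103, 0])

```text
time_s: 17.73
ee_pos: [0.4936, 0.1594, 0.2139]
orientation: [[0.978, 0.209, 0.006], [0.209, -0.978, 0.001], [0.006, 0.0, -1.0]]
contact_force: [0.4, -0.2, -1.2]
opening: 0.0236
grip_force: 44.1
```

```bash
python3 to.py 0.5675 -0.2150 0.21 79
```

```text
17.7333 [0.4936 0.1594 0.2139] yaw 12.07 shift [ -6.1 381.5   3.9] twist -1.168 tilt [ 6.2e-03  2.0e-04 -1.0e+00] F [ 0.37 -0.24 -1.2 ] q [0.16 0.42 1.68 0.   1.04 1.52]
```

Call:
arm_command(steps=[20, 0, 20, 0, -0.11, 20, -1, 60, 1, -0.22, 20, -1, 100, 2, -0.34, 20, -2, 140, 3, -0.46, 20, -3, 180, 4, -0.58, 20, -3, 220, 4, -0.7, 20, -4, 260, 4, -0.82, 20, -4, 300, 4, -0.94, 20, -4, 340, 4, -1.06, 20, -4, 365, 4, -1.168])

```text
time_s: 18.57
ee_pos: [0.5644, -0.2013, 0.2053]
orientation: [[0.197, 0.98, -0.001], [0.98, -0.197, 0.001], [0.0, -0.001, -1.0]]
contact_force: [1.7, 0.5, -0.3]
opening: 0.0241
grip_force: 44.1
```

```bash
python3 to.py 0.5684 -0.2055 0.21 79
```

```text
18.5667 [ 0.5644 -0.2013  0.2053] yaw 78.63 shift [-3.4  4.7 -4.7] twist -0.007 tilt [ 3.0e-04 -1.5e-03 -1.0e+00] F [ 1.71  0.52 -0.34] q [-0.47  0.57  1.45 -0.    1.13 -0.27]
```

Call:
arm_command(steps=[20, -1, 2, 0, 0, 20, -3, 4, 0, -0.007, 20, -3, 4, 0, -0.007, 20, -3, 4, 0, -0.007, 20, -3, 4, 0, -0.007, 20, -3, 4, 0, -0.007, 20, -3, 4, 0, -0.007, 20, -3, 4, 0, -0.007, 20, -3, 4, 0, -0.007, 20, -3, 4, 0, -0.007])

```text
time_s: 19.4
ee_pos: [0.5681, -0.2024, 0.2065]
orientation: [[0.195, 0.981, 0.0], [0.981, -0.195, -0.0], [-0.0, 0.0, -1.0]]
contact_force: [0.1, 0.8, -0.7]
opening: 0.024
grip_force: 44.1
```

```bash
python3 to.py 0.5684 -0.2055 0.163 79; python3 - <<'E'
from h import *
np.set_printoptions(precision=4,suppress=True)
P=camera_params('wrist');im=save('wrist','w7')
n=np.array([.9815,-.1912]);d=np.array([.1912,.9815])
old=cv2.imread('pics/w2.png').astype(int).sum(2)//3; new=im.astype(int).sum(2)//3
# cap rows in w2 ~ y=275: compare profiles
for y in(260,275,290): print(y,'old',old[y,290:352:2].tolist(),'new',new[y,290:352:2].tolist())
print('col front',new[215:300:3,321].tolist(),old[215:300:3,321].tolist())
E
```

```text
19.4 [ 0.5681 -0.2024  0.2065] yaw 78.73 shift [-3.   0.9 43.5] twist -0.005 tilt [-1.e-04  1.e-04 -1.e+00] F [ 0.1   0.8  -0.73] q [-0.47  0.57  1.43 -0.    1.14 -0.27]
260 old [46, 35, 20, 13, 38, 56, 66, 88, 93, 98, 104, 105, 106, 105, 103, 104, 103, 103, 104, 105, 104, 102, 98, 90, 81, 63, 52, 30, 23, 23, 44] new [51, 34, 16, 19, 42, 54, 69, 87, 96, 99, 103, 105, 100, 104, 100, 103, 100, 102, 103, 103, 102, 106, 102, 101, 93, 82, 62, 36, 22, 23, 38]
275 old [60, 24, 23, 25, 85, 105, 105, 101, 104, 103, 103, 100, 104, 101, 105, 104, 102, 104, 103, 103, 104, 102, 103, 104, 101, 103, 102, 70, 19, 24, 28] new [60, 27, 20, 35, 90, 101, 101, 102, 104, 102, 104, 103, 102, 104, 104, 103, 101, 102, 102, 101, 102, 104, 100, 99, 103, 101, 103, 78, 26, 23, 34]
290 old [14, 24, 26, 17, 53, 74, 80, 90, 101, 106, 103, 104, 103, 105, 103, 103, 103, 101, 102, 104, 103, 101, 102, 99, 89, 79, 78, 41, 21, 28, 22] new [22, 26, 20, 15, 17, 11, 25, 56, 91, 100, 103, 101, 101, 99, 100, 100, 103, 101, 102, 102, 103, 105, 100, 88, 45, 86, 102, 54, 12, 23, 22]
col front [101, 34, 49, 57, 58, 57, 54, 38, 44, 59, 60, 61, 61, 91, 101, 104, 102, 105, 104, 104, 100, 103, 104, 101, 101, 100, 101, 94, 81] [63, 37, 35, 60, 57, 59, 57, 38, 40, 58, 56, 57, 57, 80, 100, 107, 102, 100, 102, 102, 103, 102, 101, 104, 103, 103, 103, 97, 77]
```

Call:
arm_command(steps=[20, -2, 1, 3, 0, 20, -2, 1, 12, 0, 20, -2, 1, 24, 0, 20, -2, 1, 34, 0, 20, -2, 1, 40, 0, 20, -2, 1, 43, 0, 20, -2, 1, 43, 0, 20, 0, 1, 43, 0, 20, 2, 1, 43, 0, 20, 5, 1, 43, 0])

```text
time_s: 20.28
ee_pos: [0.5703, -0.1986, 0.1641]
orientation: [[0.195, 0.981, 0.001], [0.981, -0.195, -0.002], [-0.002, 0.001, -1.0]]
contact_force: [-2.0, -4.7, 0.3]
opening: 0.0234
grip_force: 44.3
```

Call:
arm_command(steps=[20, 2, 0, 0, 0, 20, 5, 0, 0, 0, 20, 9, 0, 0, 0, 20, 13, 0, 0, 0, 20, 17, 0, 0, 0, 20, 21, 0, 0, 0, 20, 25, 0, 0, 0, 20, 27, 0, 0, 0, 20, 29, 0, 0, 0, 20, 29, 0, 0, 0])

```text
time_s: 21.12
ee_pos: [0.5758, -0.1704, 0.1642]
orientation: [[0.195, 0.981, 0.001], [0.981, -0.195, -0.003], [-0.003, 0.001, -1.0]]
contact_force: [-1.6, -6.3, -0.1]
opening: 0.0237
grip_force: 44.3
```

```bash
cat > ns.py <<'E'
import numpy as np
from plant import read_state
s=read_state();p=np.array(s['ee_pos']);print(s['time_s'],'n',round(p[0]*.9815-p[1]*.1912-.5977,4),'s',round(p[0]*.1912+p[1]*.9815,4),'z',round(p[2],4),np.round(s['contact_force'],1))
E
python3 ns.py
```

```text
21.1167 n -0.0 s -0.0571 z 0.1642 [-1.6 -6.3 -0.1]
```

Call:
arm_command(steps=[20, 0.5, -0.4, 2, 0, 20, 1, -0.5, 5, 0, 20, 1, -0.5, 9, 0, 20, 1, -0.5, 13, 0, 20, 1, -0.5, 17, 0, 20, 1, -0.5, 21, 0, 20, 1, -0.5, 25, 0, 20, 1, -0.5, 28, 0, 20, 1, -0.5, 31, 0, 20, 1, -0.5, 33, 0])

```text
time_s: 21.95
ee_pos: [0.5763, -0.17, 0.1319]
orientation: [[0.196, 0.981, 0.003], [0.981, -0.196, -0.004], [-0.003, 0.004, -1.0]]
contact_force: [-0.3, -7.5, 4.4]
opening: 0.024
grip_force: 44.8
```

Call:
arm_command(steps=[20, 0, 0, 1, 0, 20, 0, 0, 2, 0, 20, 0, 0, 3, 0, 20, 0, 0, 4, 0, 20, 0, 0, 5, 0, 20, 0, 0, 6, 0, 20, 0, 0, 7, 0, 20, 0, 0, 8, 0, 20, 0, 0, 9, 0, 20, 0, 0, 10, 0])

```text
time_s: 22.78
ee_pos: [0.5764, -0.1701, 0.1222]
orientation: [[0.196, 0.981, 0.004], [0.981, -0.196, -0.004], [-0.003, 0.004, -1.0]]
contact_force: [-1.6, -7.5, 4.5]
opening: 0.024
grip_force: 44.8
```

```bash
python3 ns.py
```

```text
22.7833 n 0.0006 s -0.0567 z 0.1222 [-1.6 -7.5  4.5]
```

Call:
arm_command(steps=[20, 0, 0, 2, 0, 20, 0, 0, 4, 0, 20, 0, 0, 6, 0, 20, 0, 0, 8, 0, 20, 0, 0, 10, 0, 20, 0, 0, 12, 0, 20, 0, 0, 13, 0, 20, 0, 0, 14, 0, 20, 0, 0, 14.5, 0, 20, 0, 0, 14.5, 0])

```text
time_s: 23.62
ee_pos: [0.5764, -0.17, 0.1075]
orientation: [[0.195, 0.981, 0.004], [0.981, -0.195, -0.004], [-0.003, 0.004, -1.0]]
contact_force: [-1.4, -8.1, 3.6]
opening: 0.0239
grip_force: 44.7
```

Call:
arm_command(steps=[20, -0.5, 0, 0, 0, 20, -1, 0, 0, 0, 20, -1.5, 0, 0, 0, 20, -2, 0, 0, 0, 20, -2, 0, 0.5, 0, 20, -2, 0, 1, 0, 20, -2, 0, 1.5, 0, 20, -2, 0, 2, 0, 20, -2, 0, 2.3, 0, 20, -2, 0, 2.3, 0])

```text
time_s: 24.45
ee_pos: [0.5761, -0.1719, 0.1063]
orientation: [[0.195, 0.981, 0.004], [0.981, -0.195, -0.004], [-0.003, 0.005, -1.0]]
contact_force: [-4.1, -5.6, 11.5]
opening: 0.024
grip_force: 45.4
```

```bash
python3 ns.py
```

```text
24.45 n 0.0006 s -0.0586 z 0.1063 [-4.1 -5.6 11.5]
```

Floor contact at the same height as before. Sliding back to meet the first vial.

Call:
arm_command(steps=[20, -0.3, 0, -0.5, 0, 20, -0.5, 0, -0.5, 0, 20, -0.8, 0, -0.5, 0, 20, -1, 0, -0.5, 0, 20, -1.2, 0, -0.5, 0, 20, -1.4, 0, -0.5, 0, 20, -1.6, 0, -0.5, 0, 20, -1.8, 0, -0.5, 0, 20, -2, 0, -0.5, 0, 20, -2, 0, -0.5, 0])

```text
time_s: 25.28
ee_pos: [0.5759, -0.173, 0.1063]
orientation: [[0.195, 0.981, 0.004], [0.981, -0.195, -0.003], [-0.002, 0.004, -1.0]]
contact_force: [-1.5, -2.5, 8.1]
opening: 0.0242
grip_force: 45.1
```

```bash
python3 ns.py
```

```text
25.2833 n 0.0006 s -0.0597 z 0.1063 [-1.5 -2.5  8.1]
```

Call:
arm_command(steps=[20, -0.2, 0, 0, 0, 20, -0.4, 0, 0, 0, 20, -0.6, 0, 0, 0, 20, -0.8, 0, 0, 0, 20, -1, 0, 0, 0, 20, -1.2, 0, 0, 0, 20, -1.4, 0, 0, 0, 20, -1.4, 0, 0, 0, 20, -1.4, 0, 0, 0, 20, -1.4, 0, 0, 0])

```text
time_s: 26.12
ee_pos: [0.5756, -0.1744, 0.1063]
orientation: [[0.195, 0.981, 0.004], [0.981, -0.195, -0.003], [-0.002, 0.005, -1.0]]
contact_force: [-1.1, -2.5, 7.5]
opening: 0.0238
grip_force: 45.1
```

```bash
python3 ns.py
```

```text
26.1167 n 0.0006 s -0.0611 z 0.1063 [-1.1 -2.5  7.5]
```

Call:
arm_command(steps=[20, -0.2, 0, 0, 0, 20, -0.4, 0, 0, 0, 20, -0.6, 0, 0, 0, 20, -0.8, 0, 0, 0, 20, -1, 0, 0, 0, 20, -1.2, 0, 0, 0, 20, -1.4, 0, 0, 0, 20, -1.6, 0, 0, 0, 20, -1.8, 0, 0, 0, 20, -1.8, 0, 0, 0])

```text
time_s: 26.95
ee_pos: [0.5753, -0.176, 0.1063]
orientation: [[0.195, 0.981, 0.004], [0.981, -0.195, -0.002], [-0.001, 0.005, -1.0]]
contact_force: [-0.4, -1.6, 8.0]
opening: 0.0238
grip_force: 45.1
```

```bash
python3 ns.py
```

```text
26.95 n 0.0006 s -0.0627 z 0.1063 [-0.4 -1.6  8. ]
```

Call:
arm_command(steps=[20, -0.2, 0, 0, 0, 20, -0.4, 0, 0, 0, 20, -0.6, 0, 0, 0, 20, -0.8, 0, 0, 0, 20, -1, 0, 0, 0, 20, -1.2, 0, 0, 0, 20, -1.4, 0, 0, 0, 20, -1.6, 0, 0, 0, 20, -1.6, 0, 0, 0, 20, -1.6, 0, 0, 0])

```text
time_s: 27.78
ee_pos: [0.5752, -0.1763, 0.1063]
orientation: [[0.195, 0.981, 0.004], [0.981, -0.195, -0.001], [0.0, 0.004, -1.0]]
contact_force: [0.1, 3.3, 8.6]
opening: 0.0236
grip_force: 45.0
```

```bash
python3 ns.py; python3 - <<'E'
from h import *
im=save('wrist','w8');sc=save('scene','s8');
a=cv2.resize(im[130:330,230:410,::-1],None,fx=2.2,fy=2.2,interpolation=2);b=cv2.resize(sc[140:230,150:320,::-1],None,fx=2.3,fy=2.3,interpolation=2)
o=np.zeros((440,800,3),np.uint8);o[:440,:396]=a[:440,:396];o[:207,400:791]=b
cv2.imwrite('pics/c8.png',cv2.convertScaleAbs(o,alpha=1.4))
E
```

```text
27.7833 n 0.0006 s -0.0631 z 0.1063 [0.1 3.3 8.6]
```

View pics/c8.png

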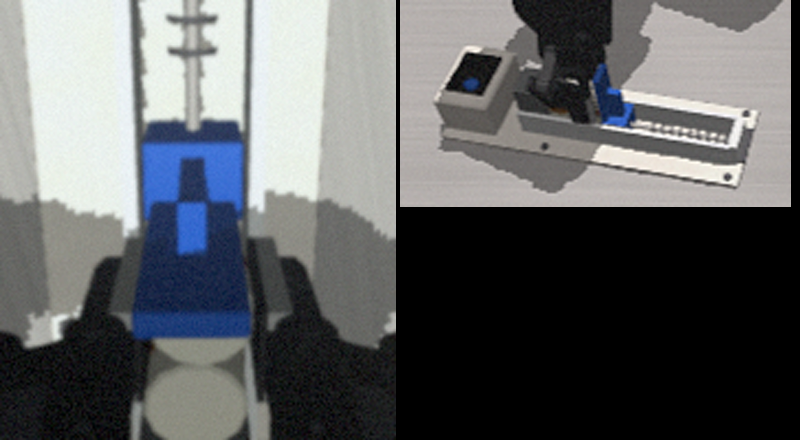

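The two caps are adjacent, at crop (195,400) and (198,345), with the follower plate closed on the second. The y force reversed, so the row is in contact. Final light press, then release.

Call:
arm_command(steps=[20, 0.4, 0, 0.5, 0, 20, 0.4, 0, 1, 0, 20, 0.4, 0, 1, 0, 30, 0.4, 0, 1, 0, 40, 0.4, 0, 1, 0, 40, 0.4, 0, 0, 0, 40, 0.4, 0, 0, 0, 40, 0.4, 0, -5, 0, 40, 0.4, 0, -20, 0, 40, 0.4, 0, -45, 0])

```text
time_s: 28.72
ee_pos: [0.5725, -0.1761, 0.1473]
orientation: [[0.196, 0.981, -0.005], [0.981, -0.196, 0.002], [0.001, -0.005, -1.0]]
contact_force: [0.6, -0.3, 0.2]
opening: 0.0402
grip_force: 0.0
```

Call:
arm_command(steps=[40, 0, 0, -35, 0, 40, 0, 0, -75, 0, 40, 0, 0, -110, 0, 40, -20, 0, -110, 0, 40, -20, 0, -110, 0, 40, -20, 0, -110, 0, 40, -20, 0, -110, 0, 40, -20, 0, -110, 0, 40, -20, 0, -110, 0, 40, -20, 0, -110, 0])

```text
time_s: 29.55
ee_pos: [0.5698, -0.1957, 0.2583]
orientation: [[0.195, 0.981, -0.001], [0.981, -0.195, 0.001], [0.0, -0.001, -1.0]]
contact_force: [0.7, -0.6, -0.3]
opening: 0.0402
grip_force: 0.0
```

```bash
python3 ns.py; python3 - <<'E'
from h import *
np.set_printoptions(precision=4,suppress=True)
n=np.array([.9815,-.1912]);d=np.array([.1912,.9815])
P=camera_params('wrist');im=save('wrist','w9');get_image('scene')
for r in cut_out('wrist','vial_a')[:4]: q=atz('wrist',r['centre'],.052,P)[:2];print('w',np.round(r['centre']),round(r['score'],2),n@q-.5977,d@q)
g=im.astype(int)
col=int(round(proj('wrist',[*(n*.5975+d*-.075),.056],P)[0]))
# column along row of caps: RGB and s at z=.056
for y in range(160,260,2):
    q=atz('wrist',(col,y),.056,P)[:2]; print(y,g[y,col].tolist(),round(d@q,4),round(d@atz('wrist',(col,y),.081,P)[:2],4))
E
```

```text
29.55 n -0.001 s -0.0831 z 0.2583 [ 0.7 -0.6 -0.3]
w [323. 170.] 0.79 0.0017044966629384817 -0.0645783083539427
w [321. 190.] 0.66 -0.0008491825812813047 -0.08560155675120644
160 [56, 93, 164] -0.0531 -0.0484
162 [112, 128, 157] -0.0551 -0.0502
164 [170, 175, 177] -0.0571 -0.0521
166 [172, 175, 175] -0.0592 -0.0539
168 [171, 176, 174] -0.0612 -0.0558
170 [174, 180, 179] -0.0633 -0.0576
172 [172, 178, 176] -0.0653 -0.0595
174 [172, 177, 176] -0.0674 -0.0614
176 [173, 178, 175] -0.0695 -0.0633
178 [169, 175, 171] -0.0716 -0.0652
180 [169, 174, 172] -0.0737 -0.0671
182 [151, 154, 143] -0.0758 -0.069
184 [168, 173, 167] -0.0779 -0.0709
186 [173, 176, 174] -0.08 -0.0729
188 [172, 176, 174] -0.0821 -0.0748
190 [171, 176, 173] -0.0843 -0.0768
192 [171, 176, 173] -0.0864 -0.0787
194 [172, 176, 171] -0.0886 -0.0807
196 [169, 174, 169] -0.0908 -0.0827
198 [135, 136, 132] -0.093 -0.0847
200 [112, 114, 105] -0.0952 -0.0867
202 [111, 111, 103] -0.0974 -0.0887
204 [106, 107, 97] -0.0996 -0.0907
206 [66, 67, 65] -0.1018 -0.0927
208 [60, 63, 61] -0.1041 -0.0947
210 [57, 61, 63] -0.1063 -0.0968
212 [61, 63, 63] -0.1086 -0.0988
214 [60, 62, 60] -0.1109 -0.1009
216 [59, 61, 59] -0.1132 -0.103
218 [56, 58, 59] -0.1154 -0.1051
220 [62, 62, 60] -0.1178 -0.1072
222 [58, 60, 58] -0.1201 -0.1093
224 [59, 59, 60] -0.1224 -0.1114
226 [61, 62, 59] -0.1248 -0.1135
228 [60, 61, 60] -0.1271 -0.1157
230 [63, 61, 59] -0.1295 -0.1178
232 [62, 61, 59] -0.1319 -0.12
234 [61, 61, 58] -0.1342 -0.1222
236 [64, 66, 62] -0.1366 -0.1243
238 [77, 76, 73] -0.1391 -0.1265
240 [97, 93, 89] -0.1415 -0.1287
242 [104, 103, 95] -0.1439 -0.131
244 [98, 97, 92] -0.1464 -0.1332
246 [38, 39, 34] -0.1488 -0.1354
248 [28, 26, 24] -0.1513 -0.1377
250 [24, 23, 25] -0.1538 -0.1399
252 [26, 26, 23] -0.1563 -0.1422
254 [29, 30, 28] -0.1588 -0.1445
256 [22, 25, 26] -0.1614 -0.1468
258 [25, 29, 27] -0.1639 -0.1491
```

The row checks out: the cap contact line is 25 mm from the block face, the follower face reads about 51–52 mm, and both vials seated at the same tool height. Handing in.

```bash
python3 -c "from plant import hand_in; print(hand_in())"
```

```text
the job is handed in; nothing more can be done
None
```

Both white-capped vials are loaded one after the other behind the end block, pressed down to the track floor, with the follower closed on the row of two; the job is handed in at about 30 s.

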